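Pin back the sprung arm of a plate press

TASK

Park the spring-loaded arm of the sloping plate press so that the plate can be reached: first pull the black index knob on the yellow shutter and slide the shutter fully open, letting the knob drop back in. Then take the red-handled lock pin from its grey holder, put it through the orange eye of the arm, swing the arm against its spring over to the uncovered lock hole and push the pin fully home, and let go. Leave the bottle, the pipette-tip box and the tube rack where they stand.

Things in the scene. Friction and masses are not known exactly. Their poses are not given: they have to be found in the camera images.
- shutter (a joint): Yellow shutter, 90 x 50 mm, top 7 mm above the sloping silver deck (210 mm up the slope, 370 mm across, 30 degrees to level, rising away from the robot). 0 = closed, over the lock hole; 0.060 m = fully open, at its stop. Slides along +y of lock_hole (left across the slope), friction about 1.5 N. Its index plunger holds it at both ends.
- plunger (a joint): Spring index plunger on the shutter. 0 = down, in a slot of the deck (only at the shutter's two ends); up to 0.013 m = pulled out along the deck's normal (+z of lock_hole). It must be more than 0.008 m out (0.010 is safe) for the shutter to slide. Spring 6 N at 0, 10 N fully out; it drops back when let go at an end.
- knob (a point): Centre of the plunger's black round knob: diameter 29 mm, 28 mm tall along the deck's normal, on a 12 mm stem. Plunger down, this point is 38 mm above the deck (31 mm above the shutter), the knob's lower face 14 mm below it. It moves with shutter and plunger; closed, it lies 43 mm along +y from the lock hole.
- lock_hole (a point): Centre of the mouth of the lock hole in the deck: blind, 19 mm wide, 34 mm deep, square to the deck, hidden under the closed shutter. Deck axes: x up the slope (away from the robot), y left across it, z the deck's normal, leaning 30 degrees from vertical towards the robot. Rails 6 mm high run along y, 29 mm either side of the hole. The press's place and yaw vary.
- lock_seat (a point): Point 26 mm down the axis of the lock hole, where the tip of the pin lies when it is fully home (same axes as lock_hole).
- pivot_axis (a point): Pivot of the sprung arm, on its axis (the deck's normal), 22 mm above the deck (mid-thickness of the arm). It lies 138 mm up the slope (+x) and 22 mm to the right (-y) of the lock hole. A boss here reaches 38 mm above the deck.
- press_arm (a joint): Sprung arm, 12 mm thick, underside 16 mm above the deck, swinging parallel to it about pivot_axis. 0 = rest, over the white microplate; grows as the eye swings left, clockwise looking down on the deck; stop at 1.25 rad. The eye is over the lock hole at 1.13. Spring torque 0.27 N m at 0, 0.61 at 1.13 (2 to 4.5 N at the eye); it swings back when let go.
- eye (a point): Centre of the through slot (eye) in the orange end of the arm, at the arm's top face, 28 mm above the deck, 140 mm from the pivot axis. 36 mm long along the arm (this point's x, from pivot to eye), 20 mm wide across; orange end 58 x 44 mm. z is the deck's normal. Below it at rest is the microplate, its top 5 mm above the deck.
- pin_grip (a point): Centre of the red round handle (diameter 25, length 50 mm) of the loose lock pin. z runs from tip to handle. Collar of diameter 31 mm from 25 to 31 mm below; its underside, the shoulder, rests on the arm's top when home. Then a 16 mm shank; tip 85 mm below this point. About 0.13 kg. Starts upright in the holder, shoulder on its top, this point 91 mm above the table.
- pin_tip (a point): End of the tapered tip of the lock pin (end 7 mm wide, taper 9 mm long).
- holder_top (a point): Centre of the hole in the top of the grey pin holder, 60 mm above the table: a fixed block 52 x 52 mm on a round foot of 72 mm diameter, hole 19 mm wide and 54 mm deep, upright.
- bottle: Bystander: amber bottle with blue cap, diameter 64 mm, 150 mm tall, loose; origin at the centre of its underside.
- tipbox: Bystander: blue pipette-tip box, 88 x 68 mm (x, y), 65 mm tall, loose; origin at the centre of its underside.
- rack: Bystander: green tube rack, 55 x 150 mm (x, y), 52 mm tall, loose; origin at the centre of its underside.
Mind the look-alikes: they are no part of the job. Of the things that look like the part that bears pin_grip, the largest one is meant.

How it is judged:
By the outcome, as a careful person would: the job done as asked, in the order asked, and still so for the second after the job is handed in, with the robot touching nothing.
It also fails if it takes over 64 s, if anything falls off the work surface, if the arm or the gripper's body presses on something with over 40 N, if the wrist force passes 120 N, or if a joint passes its speed limit or range.

ROBOT

A 6-joint arm with a two-finger parallel gripper is mounted at the origin on the work surface. World frame = base frame: x ahead of the robot, y to its left, z up, the work surface at z = 0. Lengths are in m, angles in rad, forces in N, time in s.
With the tool pointing down it reaches from about 0.225 to 0.875 m from the base axis. Payload 3.4 kg.
Tool frame: the origin (TCP) lies on the centre line of the jaws, within the pads' length; the fingertips stand 11 mm ahead of it and the grasp point (between the pads) lies 8 mm behind it; z points along the fingers, y is the line along which they close (so a half turn about z gives the same grasp; the last joint's range is limited). The gripper opens to 85 mm and grips with 20 to 120 N. Pads are 22 mm wide; open, the fingers measure 114 mm over their backs; the gripper's body (76 mm by 85 mm) begins 54 mm behind the grasp point. The pads swing forward as they close: fully open they stand 13 mm farther back than shut.
Start: joints at [-1.464, 0.276, 1.505, -0, 1.361, -0.121], TCP at [0.13, -0.56, 0.242] pointing down, gripper open.
Joint ranges: [-2.89, 2.89], [-0.75, 2.08], [0.22, 2.7], [-1.18, 4.32], [0.11, 2.71], [-2.7, 2.7]. Speed limits (rad/s): [2.57, 2.57, 3.14, 3.14, 3.14, 3.14].

INTERFACE

Orientations are given as a rotation vector (axis times angle).
In Python, from rig import monitor, viewer, robot gives the robot as it stands.
- The arm moves only by the shell command python3 -m creep 'ROWS'. ROWS is text: rows parted by semicolons, each of 7 numbers parted by spaces: the shift along the tool's x, y, z in m, then the turn, a rotation vector about the tool's x, y, z in degrees, then the opening in per cent of the stroke, from 0 (shut) to 100 (fully open). A call has 1 to 20 rows; each row is the pose to reach, as a shift and turn from the pose commanded when the call began, along the tool's axes at that moment; what a row does not reach only later rows make up. A row lasts 1/12 s, in which the tool goes at most 41.7 mm and 7.16 degrees, less where a joint would pass 70% of its speed; a pose out of reach is approached as far as the arm can. A call with a gripper value outside its range is refused whole. The fingers move at their own pace and stop on an object; the grip force is fixed at half the most. Time passes only in rows, so rows that repeat a pose let the fingers close. It gives the time, the measured TCP pose, the force, the opening and the grip force at its end, in the units of the state.
- monitor.get_state(): the state, without advancing time (a new reading comes with each control period).
- viewer.get_image(name): name is "scene" or "top"; returns (picture, depth): 420x560x3 uint8, red, green, blue; 420x560 float32, m along the optical axis (not along the pixel's ray), 0 where there is no reading.
- viewer.camera_info(name): a dict with "mtx" (3x3 intrinsics, pixels), "pose" (4x4, takes a point from camera to world coordinates). Camera axes: x right, y up, looking along -z (the intrinsics and any distortion apply to the point x, -y, -z); pixel columns grow to the right and rows downward; lengths in m; the calibration is good to about 2 mm. A picture is of the moment at which its call begins. camera_info takes no time and is no camera call.
- robot.sign_off(): hands the job in; it is judged then, once.
The state is a dict: "t": time; "q": joint angles; "qd": joint speeds; "joint_efforts": joint torques, N m; "tcp_pos": TCP position; "tcp_rot": TCP orientation; "force": force on the tool from outside, world axes, zero at the start; "ft_torque": the same for the moment, N m; "finger_gap": finger opening in m; "grasp_force": force on a finger pad.
Only numpy, scipy, OpenCV 4.12 (cv2) and the standard library are available. Lean on these libraries where they do the work, as an engineer would, in place of code of your own. Each camera call takes 0.05 s, during which the arm holds its last target. There are 200 camera calls.

## Working session

There is one attempt and no reset: what is moved stays moved. The work goes in short steps, Python scripts to look and compute and a shell command to move; the robot and the scene stay as the last step left them, time stands still between calls to the robot, and variables do not carry over. Pictures are saved under pics/ and viewed, at most 10 in all, crops included, and the job is handed in when it is done.

```bash
mkdir -p pics; ls; python3 - <<'E'
from rig import monitor, viewer, robot
import cv2,numpy as np
np.set_printoptions(precision=4,suppress=True)
for n in("scene","top"):
    p,d=viewer.get_image(n); np.savez(f"pics/{n}0.npz",p=p,d=d)
    cv2.imwrite(f"pics/{n}0.png",p[:,:,::-1]); i=viewer.camera_info(n);print(n,i)
print(monitor.get_state())
E
```

```text
pics
scene {'mtx': array([[381.6389,   0.    , 283.6666],
       [  0.    , 381.6389, 204.2437],
       [  0.    ,   0.    ,   1.    ]]), 'pose': array([[-0.9039, -0.2685,  0.3329,  0.8187],
       [ 0.4277, -0.5687,  0.7026,  0.7111],
       [ 0.0007,  0.7775,  0.6289,  0.6918],
       [ 0.    ,  0.    ,  0.    ,  1.    ]])}
top {'mtx': array([[386.4273,   0.    , 279.8769],
       [  0.    , 386.4273, 208.3423],
       [  0.    ,   0.    ,   1.    ]]), 'pose': array([[ 0.0111,  0.9931, -0.117 ,  0.4064],
       [-0.9999,  0.0118,  0.0053,  0.0827],
       [ 0.0066,  0.117 ,  0.9931,  0.8368],
       [ 0.    ,  0.    ,  0.    ,  1.    ]])}
{'t': 0.1, 'q': array([-1.464 ,  0.2765,  1.506 , -0.    ,  1.3607, -0.121 ]), 'qd': array([-0.0003, -0.0009, -0.0031,  0.0013, -0.    , -0.0004]), 'joint_efforts': array([  0.0016, -41.7699, -24.6405,  -0.0002,   0.0058,   0.    ]), 'tcp_pos': array([ 0.1298, -0.5597,  0.2415]), 'tcp_rot': array([-3.1196, -0.3569, -0.    ]), 'force': array([-0.4891,  0.3579,  0.5645]), 'ft_torque': array([-0.0071, -0.021 , -0.0544]), 'grasp_force': 0.0, 'finger_gap': 0.08530151806837499}
```

View pics/scene0.png

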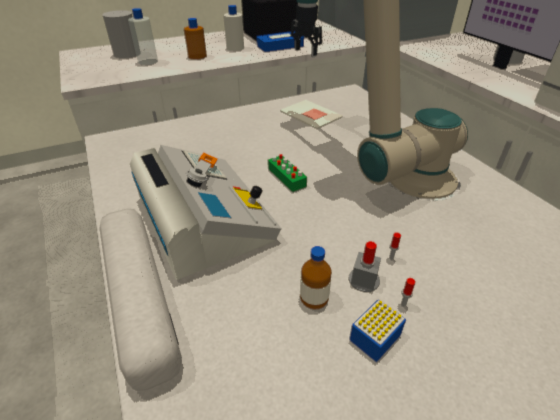

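View pics/top0.png

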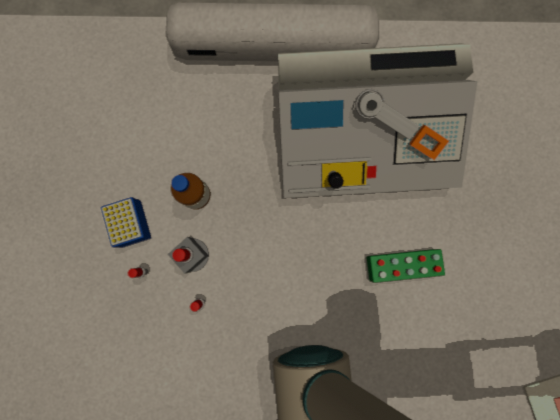

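Top view: three red-handled candidates at (181,255) in the grey holder, (135,272) and (196,305). The first is the largest and the only one in the grey holder, so it fits. I also see the knob at (335,180), boss at (371,104), orange eye at (429,143) and yellow shutter at (343,174). Next I confirm the pin in a crop and measure.

```bash
cat > h.py <<'E'
import numpy as np,cv2
from rig import monitor,viewer
from scipy.spatial.transform import Rotation as R
np.set_printoptions(precision=4,suppress=True)
def ray(n,u,v):
    i=viewer.camera_info(n);K=i["mtx"];T=i["pose"]
    u=np.asarray(u,float);v=np.asarray(v,float)
    d=np.stack([(u-K[0,2])/K[0,0],-(v-K[1,2])/K[1,1],-np.ones_like(u)],-1)
    return T[:3,3],d@T[:3,:3].T
def pts(n,d,u,v):
    o,r=ray(n,u,v);return o+r*d[v,u][...,None]
def onplane(n,u,v,p0,nn):
    o,r=ray(n,u,v);return o+r*(((p0-o)@nn)/(r@nn))[...,None] if np.ndim(u) else o+r*(((p0-o)@nn)/(r@nn))
def tri(a,b):
    # two (name,u,v)
    (o1,d1),(o2,d2)=ray(*a),ray(*b)
    A=np.stack([d1,-d2],1);s=np.linalg.lstsq(A,o2-o1,rcond=None)[0]
    p,q=o1+s[0]*d1,o2+s[1]*d2
    return (p+q)/2,np.linalg.norm(p-q)
def blobs(p,lo,hi,minA=12):
    m=cv2.inRange(cv2.cvtColor(p,cv2.COLOR_RGB2HSV),np.array(lo),np.array(hi))
    n,l,s,c=cv2.connectedComponentsWithStats(m)
    return [(c[k],s[k],l==k) for k in range(1,n) if s[k,4]>=minA]
E
python3 - <<'E'
from h import *
S={n:np.load(f"pics/{n}0.npz") for n in("scene","top")}
col={"red":((0,170,90),(6,255,255)),"orange":((6,200,120),(15,255,255)),"yellow":((22,180,100),(32,255,255)),"black":((0,0,0),(180,255,40)),"blue":((100,120,60),(125,255,255))}
for n in S:
    p,d=S[n]["p"],S[n]["d"]
    for c,(a,b) in col.items():
        for ce,st,m in blobs(p,a,b,20):
            v,u=np.nonzero(m);ok=d[v,u]>0;P=pts(n,d,u[ok],v[ok])
            if len(P) and -.5<np.median(P[:,1])<.7 and np.median(P[:,0])<1: print(n,c,ce,st,np.median(P,0),P[:,2].max())
p,d=S["top"]["p"],S["top"]["d"]
v,u=np.mgrid[90:188,290:460];v=v.ravel();u=u.ravel();ok=d[v,u]>0
P=pts("top",d,u[ok],v[ok])
# ransac plane
rng=np.random.default_rng(0);best=None
for _ in range(400):
    a=P[rng.choice(len(P),3,False)];nn=np.cross(a[1]-a[0],a[2]-a[0]);nn/=np.linalg.norm(nn)+1e-12
    k=abs((P-a[0])@nn)<.0015
    if best is None or k.sum()>best.sum():best=k
c=P[best].mean(0);nn=np.linalg.svd(P[best]-c,full_matrices=False)[2][2];nn*=np.sign(nn[2])
print("deck",c,nn,best.sum(),len(P),"tilt",np.degrees(np.arccos(nn[2])),"yaw",np.degrees(np.arctan2(-nn[1],-nn[0])))
cr=S["top"]["p"][225:325,100:240,::-1];cv2.imwrite("pics/pin.png",cv2.resize(cr,None,fx=4,fy=4,interpolation=3))
cr=S["top"]["p"][80:205,270:480,::-1];cv2.imwrite("pics/press.png",cv2.resize(cr,None,fx=3.8,fy=3.8,interpolation=3))
E
```

```text
scene red [395.5604 239.9121] [392 233   9  15  91] [0.3109 0.2471 0.0703] 0.0841626281968979
scene red [369.2277 252.2178] [363 242  13  22 202] [0.4096 0.2744 0.1006] 0.11542086473633595
scene red [408.904 285.968] [404 278  11  17 125] [0.3733 0.3679 0.074 ] 0.08396297998141355
scene orange [208.6548 158.5714] [200 153  17  14  84] [ 0.6169 -0.2069  0.1181] 0.13603066864784308
scene yellow [246.7606 198.3351] [234 188  28  21 188] [ 0.5705 -0.0413  0.0761] 0.09952157426209474
scene yellow [369.8116 312.5217] [359 301  23  24  69] [0.4772 0.382  0.0626] 0.06582125819183582
scene yellow [374.6    315.7714] [364 304  23  24  70] [0.474  0.3917 0.0629] 0.06657958970067823
scene yellow [379.4507 319.2254] [369 308  22  24  71] [0.469  0.4011 0.0627] 0.06537527240182306
scene yellow [384.1039 322.961 ] [373 311  23  25  77] [0.4658 0.4122 0.0629] 0.06671103631527242
scene yellow [388.6622 327.0135] [378 315  23  25  74] [0.4635 0.4235 0.0627] 0.06538057791578544
scene black [154.4143 170.2804] [143 155  24  31 321] [ 0.7698 -0.1565  0.1503] 0.15323837787274874
scene black [194.1373 183.
[... 1698 characters left out ...]
1625093864529
top black [198.3182 252.2879] [189 238  19  33  66] [0.4085 0.2463 0.0301] 0.04210071146313321
top black [369.0299 267.791 ] [367 256   5  25  67] [ 0.3797 -0.1081  0.0271] 0.039795620147168864
top black [310.     355.5926] [277 345  67  22 994] [0.2375 0.0257 0.1648] 0.19571683077713165
top black [318.2619 380.3988] [302 370  46  39 168] [0.2185 0.0203 0.2112] 0.22253784306343272
top blue [179.3265 182.6276] [172 175  16  16 196] [0.5313 0.2608 0.1501] 0.15443862926957064
top blue [133.4634 226.8293] [113 198  31  49 123] [0.4511 0.372  0.0539] 0.057583392595595195
deck [ 0.6302 -0.0931  0.104 ] [-0.5024 -0.0339  0.864 ] 8001 16594 tilt 30.233492168942313 yaw 3.855125559404975
```

View pics/pin.png

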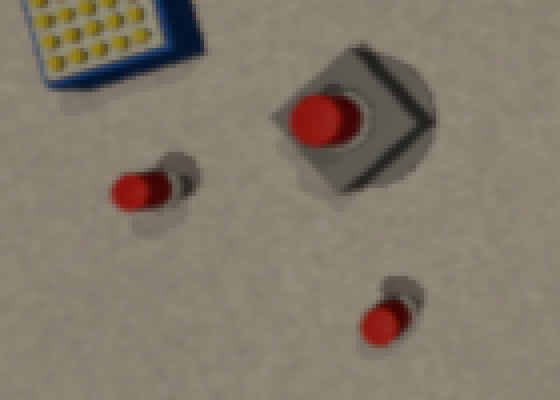

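View pics/press.png

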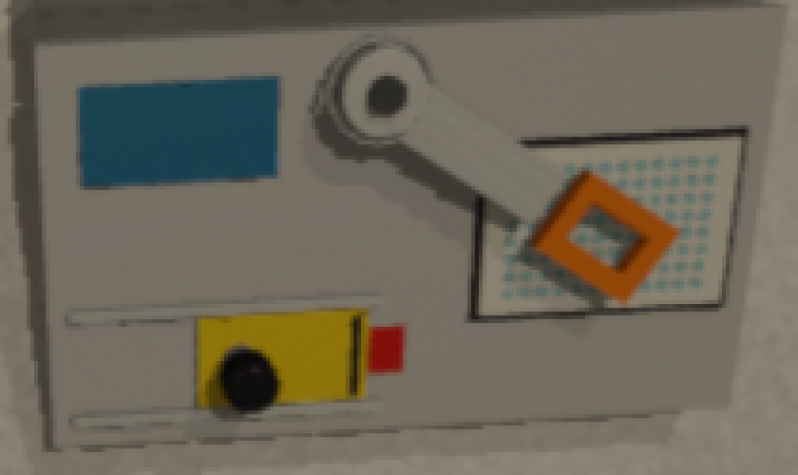

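The crop confirms it: the pin at (181,255), with the largest handle and standing in the grey holder, is the one meant. Now the press frame and pin position.

```bash
cat > frame.py <<'E'
from h import *
c0=np.array([0.6302,-0.0931,0.104]);n0=np.array([-0.5024,-0.0339,0.864]);n0/=np.linalg.norm(n0)
E
python3 - <<'E'
from frame import *
f=lambda x,y:(270+x/3.8-.37,80+y/3.8-.37)   # crop->pix (resize centre shift)
g=lambda x,y,h:onplane("top",*f(x,y),c0+h*n0,n0)
yw=lambda a,b:np.degrees(np.arctan2(*( (a-b)[[0,1]]*[-1,1])))
for nm,a,b,h in[("railU",(68,322),(368,305),.006),("railL",(75,422),(375,405),.006),("front",(50,448),(730,408),0),("shTop",(198,319),(365,310),.007),("shBot",(198,407),(365,399),.007),("plateBot",(474,318),(722,303),.005)]:
    A,B=g(*a,h),g(*b,h);print(nm,A,B,"yaw",yw(A,B),np.linalg.norm(A-B))
kt=g(250,379,.046);kt2,e=tri(("top",334.9,180),("scene",255.5,192.2));print("knob",kt,kt2,e,"h",(kt2-c0)@n0)
b=g(386,96,.038);print("boss",b)
o=g(608,236,.028);print("eye",o)
for yaw in(3,3.5,4):
    q=np.radians(yaw);Rm=R.from_euler("z",q).as_matrix()@R.from_euler("y",-30,degrees=True).as_matrix()
    print(yaw,"z",Rm[:,2],"pivot-knob",(b-kt)@Rm,"eye-piv",(o-b)@Rm, "kt2",(b-kt2)@Rm)
P=onplane("top",179.4,254.6,np.array([0,0,.116]),np.array([0,0,1.]));print("pin",P)
print(tri(("top",179.4,254.6),("scene",370.5,244)))
E
```

```text
railU [0.5821 0.0646 0.0892] [ 0.5931 -0.0916  0.0894] yaw 4.0154979811846685 0.15659468723408151
railL [0.5342 0.0597 0.0611] [ 0.5454 -0.1011  0.0613] yaw 3.972413790517801 0.16118423800233256
front [0.522  0.0727 0.0476] [ 0.5484 -0.2983  0.0484] yaw 4.076165388077779 0.3719074752118657
shTop [ 0.5846 -0.0031  0.0891] [ 0.5905 -0.0901  0.0891] yaw 3.8713428283071587 0.08726045326098072
shBot [ 0.5425 -0.0058  0.0646] [ 0.548  -0.0951  0.0642] yaw 3.5149528522332543 0.08951760354510528
plateBot [ 0.5884 -0.1487  0.0833] [ 0.598  -0.2794  0.0837] yaw 4.203779328374818 0.13107105058361115
knob [ 0.5487 -0.0264  0.1124] [ 0.5496 -0.0272  0.0988] 0.001094811292156144 h 0.033783936156174775
boss [ 0.6728 -0.0821  0.1732]
eye [ 0.6205 -0.2034  0.1265]
3 z [-0.4993 -0.0262  0.866 ] pivot-knob [ 0.1353 -0.0621 -0.0079] eye-piv [-0.0741 -0.1183 -0.0112] kt2 [ 0.1413 -0.0613  0.0043]
3.5 z [-0.4991 -0.0305  0.866 ] pivot-knob [ 0.1348 -0.0632 -0.0077] eye-piv [-0.075  -0.1178 -0.0107] kt2 [ 0.1408 -0.0624  0.0046]
4 z [-0.4988 -0.0349  0.866 ] pivot-knob [ 0.1343 -0.0642 -0.0074] eye-piv [-0.0759 -0.1173 -0.0102] kt2 [ 0.1404 -0.0634  0.0049]
pin [0.403  0.2636 0.116 ]
(array([0.4024, 0.265 , 0.1123]), np.float64(0.0014487555699277592))
```

```bash
cat >> frame.py <<'E'
YAW=3.97
D=R.from_euler("z",YAW,degrees=True).as_matrix()@R.from_euler("y",-30,degrees=True).as_matrix()
nn=D[:,2]
def indeck(p): return (p-c0)@D
E
python3 - <<'E'
from frame import *
for nm,p in dict(U=[.5876,-.0135,.0893],L=[.5398,-.02,.0612],knob=[.5487,-.0264,.1124],kt2=[.5496,-.0272,.0988],boss=[.6728,-.0821,.1732],shT=[.58755,-.0466,.0891],shB=[.54525,-.05045,.0644],f=[.535,-.11,.048],eye=[.6205,-.2034,.1265]).items(): print(nm,indeck(np.array(p))*1000)
s=viewer
import rig
E
```

```text
U [-39.3815  82.3584   5.7628]
L [-95.1179  79.1834   5.4951]
knob [-62.2125  72.1825  45.6179]
kt2 [-68.2829  71.3221  33.4187]
boss [72.0637  8.0242 38.2993]
shT [-41.5093  49.3413   6.7604]
shB [-90.6351  48.4291   6.6021]
f [-111.2611  -10.2684   -0.4266]
eye [  -3.7437 -109.3638   28.1422]
```

```bash
cat >> frame.py <<'E'
HOLE=c0+D@np.array([-66,29,0])/1000
def deck(x,y,z): return HOLE+D@np.array([x,y,z])/1000   # mm from lock hole
def tool(ang,tilt=True):  # tool x at ang deg in deck (or level) frame, z into it
    B=D if tilt else np.eye(3)
    return B@R.from_euler("z",ang,degrees=True).as_matrix()@np.diag([1.,-1,-1])
def rows(*goals,start=None):
    s=monitor.get_state();p,q=(s["tcp_pos"],R.from_rotvec(s["tcp_rot"]).as_matrix()) if start is None else start
    print("t",s["t"],"tcp",p,"deck",(p-HOLE)@D*1000,"F",s["force"],"Fdeck",s["force"]@D,"gap",s["finger_gap"],"gf",s["grasp_force"])
    for gp,gR in goals:
        d=q.T@(gp-p);w=R.from_matrix(q.T@gR).as_rotvec(degrees=True)
        print(np.round(d,4),np.round(w,2),"n>=%.1f"%max(np.linalg.norm(d)/.0417,np.linalg.norm(w)/7.16))
E
python3 - <<'E'
from frame import *
print(HOLE,"knob",deck(0,43,38))
rows((deck(0,43,110),tool(0)),(deck(0,43,30),tool(0)))
E
```

```text
[ 0.5712 -0.0681  0.071 ] knob [ 0.5492 -0.0265  0.1039]
t 0.1 tcp [ 0.1298 -0.5597  0.2415] deck [-325.5352 -459.8354  384.864 ] F [-0.4891  0.3579  0.5645] Fdeck [-0.1189  0.3909  0.7204] gap 0.08530151806837499 gf 0.0
[ 0.4935 -0.4302  0.0761] [-2.47 29.93  8.85] n>=15.8
[ 0.5329 -0.4238  0.1453] [-2.47 29.93  8.85] n>=16.7
```

```bash
python3 -m creep '.4935 -.4302 .0761 -2.47 29.93 8.85 100;.4935 -.4302 .0761 -2.47 29.93 8.85 100;.4935 -.4302 .0761 -2.47 29.93 8.85 100;.4935 -.4302 .0761 -2.47 29.93 8.85 100;.4935 -.4302 .0761 -2.47 29.93 8.85 100;.4935 -.4302 .0761 -2.47 29.93 8.85 100;.4935 -.4302 .0761 -2.47 29.93 8.85 100;.4935 -.4302 .0761 -2.47 29.93 8.85 100;.4935 -.4302 .0761 -2.47 29.93 8.85 100;.4935 -.4302 .0761 -2.47 29.93 8.85 100;.4935 -.4302 .0761 -2.47 29.93 8.85 100;.4935 -.4302 .0761 -2.47 29.93 8.85 100;.4935 -.4302 .0761 -2.47 29.93 8.85 100;.4935 -.4302 .0761 -2.47 29.93 8.85 100;.4935 -.4302 .0761 -2.47 29.93 8.85 100;.4935 -.4302 .0761 -2.47 29.93 8.85 100;.4935 -.4302 .0761 -2.47 29.93 8.85 100;.4935 -.4302 .0761 -2.47 29.93 8.85 100;.4935 -.4302 .0761 -2.47 29.93 8.85 100'
python3 - <<'E'
from frame import *
rows((deck(0,43,30),tool(0)))
p,d=viewer.get_image("top");cv2.imwrite("pics/t1.png",cv2.resize(p[60:260,240:500,::-1],None,fx=3,fy=3))
E
```

```text
t: 1.68
tcp_pos: [0.513, -0.0292, 0.1657]
tcp_rot: [-3.017, -0.107, -0.807]
force: [-0.3, -0.6, 0.7]
finger_gap: 0.0854
grasp_force: 0.0
t 1.6833 tcp [ 0.513  -0.0292  0.1657] deck [ -0.5821  42.833  109.7088] F [-0.3107 -0.5605  0.6685] Fdeck [ 0.0322 -0.5377  0.7533] gap 0.08543754346545528 gf 0.0
[ 0.0007 -0.0002  0.0797] [0.04 0.06 0.11] n>=1.9
```

View pics/t1.png

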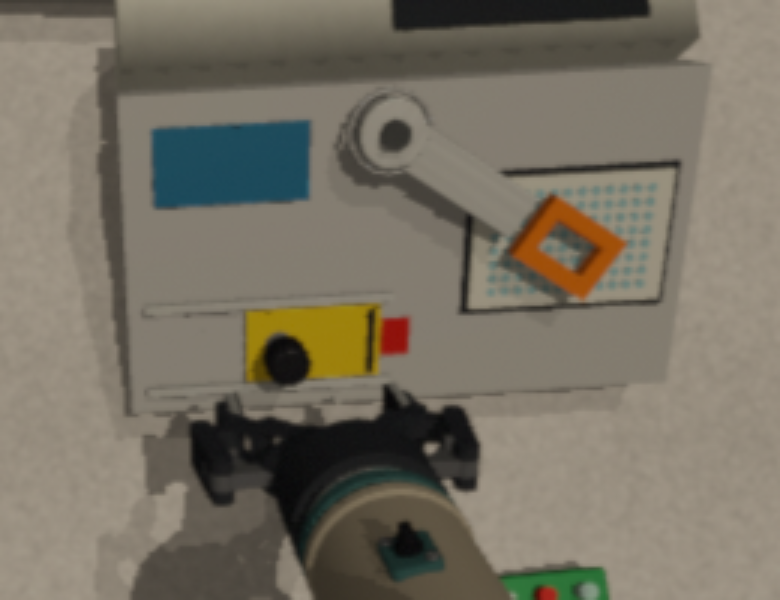

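The gripper sits in front of and above the knob, with its fingers at crop (228,405) and (398,395) and the knob at (287,358). The way down is clear.

```bash
python3 -m creep '.0007 0 .03 0 0 0 100;.0007 0 .06 0 0 0 100;.0007 0 .0797 0 0 0 100;.0007 0 .0797 0 0 0 100;.0007 0 .0797 0 0 0 60;.0007 0 .0797 0 0 0 45;.0007 0 .0797 0 0 0 40;.0007 0 .0797 0 0 0 40'
python3 - <<'E'
from frame import *
rows()
p,d=viewer.get_image("top");cv2.imwrite("pics/t2.png",cv2.resize(p[120:240,270:420,::-1],None,fx=5,fy=5))
E
```

```text
t: 2.4
tcp_pos: [0.5539, -0.0277, 0.099]
tcp_rot: [-3.017, -0.104, -0.812]
force: [-0.1, -0.9, -0.1]
finger_gap: 0.0388
grasp_force: 0.0
t 2.4 tcp [ 0.5539 -0.0277  0.099 ] deck [ 1.5574 41.5368 31.4817] F [-0.0821 -0.9345 -0.1284] Fdeck [-0.1912 -0.9266 -0.0379] gap 0.03877003333828482 gf 0.0
```

View pics/t2.png

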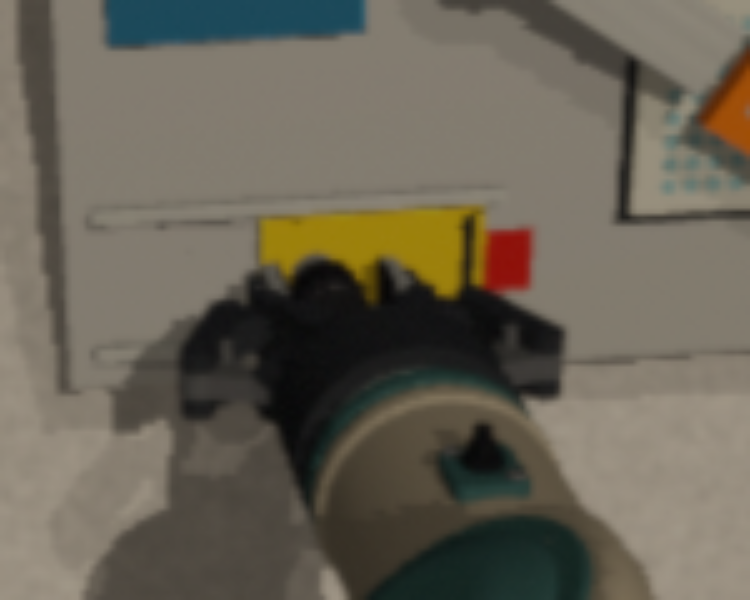

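The knob at crop (325,280) lies between the fingers, a little to the left. I'll shift 3 mm left and close.

```bash
python3 -m creep '-.0015 -.003 .0015 0 0 0 40;-.0015 -.003 .0015 0 0 0 30;-.0015 -.003 .0015 0 0 0 20;-.0015 -.003 .0015 0 0 0 15;-.0015 -.003 .0015 0 0 0 15;-.0015 -.003 .0015 0 0 0 15'
python3 -c "
from frame import *
rows()"
```

```text
t: 2.95
tcp_pos: [0.553, -0.0238, 0.0963]
tcp_rot: [-3.017, -0.106, -0.811]
force: [-4.3, -0.7, 7.0]
finger_gap: 0.0272
grasp_force: 58.4
t 2.95 tcp [ 0.553  -0.0238  0.0963] deck [-0.406  45.4781 29.4795] F [-4.3476 -0.7345  6.9689] Fdeck [-0.3157 -0.4318  8.2293] gap 0.027238847073205376 gf 58.3514822088182
```

```bash
python3 -m creep '0 0 -.003 0 0 0 15;0 0 -.006 0 0 0 15;0 0 -.009 0 0 0 15;0 0 -.0115 0 0 0 15;0 0 -.0115 0 0 0 15'
python3 -c "
from frame import *
rows()
p,d=viewer.get_image('scene');cv2.imwrite('pics/s1.png',p[:,:,::-1])"
```

```text
t: 3.37
tcp_pos: [0.5475, -0.0243, 0.1055]
tcp_rot: [-3.017, -0.106, -0.809]
force: [6.4, 0.8, -7.2]
finger_gap: 0.027
grasp_force: 59.5
t 3.3667 tcp [ 0.5475 -0.0243  0.1055] deck [-0.5257 45.3918 40.1732] F [ 6.4351  0.7716 -7.2436] Fdeck [ 1.9841  0.3242 -9.5097] gap 0.02696245900641052 gf 59.54418119508773
```

```bash
python3 -m creep '0 -.004 -.0005 0 0 0 15;0 -.010 -.0005 0 0 0 15;0 -.016 -.0005 0 0 0 15;0 -.022 -.0005 0 0 0 15;0 -.028 -.0005 0 0 0 15;0 -.034 -.0005 0 0 0 15;0 -.040 -.0005 0 0 0 15;0 -.046 -.0005 0 0 0 15;0 -.051 -.0005 0 0 0 15;0 -.056 -.0005 0 0 0 15;0 -.059 -.0005 0 0 0 15;0 -.061 -.0005 0 0 0 15;0 -.061 -.0005 0 0 0 15'
python3 -c "
from frame import *
rows()"
```

```text
t: 4.5
tcp_pos: [0.5437, 0.0341, 0.1054]
tcp_rot: [-3.021, -0.106, -0.813]
force: [3.3, -14.9, -10.0]
finger_gap: 0.0269
grasp_force: 60.2
t 4.5 tcp [0.5437 0.0341 0.1054] deck [ -0.4104 103.8871  39.969 ] F [  3.2633 -14.9372 -10.0174] Fdeck [ -3.085  -15.1273  -9.786 ] gap 0.026921502621763276 gf 60.23466425947845
```

```bash
python3 -m creep '0 .0005 .003 0 0 0 15;0 .0005 .007 0 0 0 15;0 .0005 .0105 0 0 0 15;0 .0005 .0105 0 0 0 15'
python3 -c "
from frame import *
rows()"
```

```text
t: 4.83
tcp_pos: [0.5488, 0.0343, 0.0965]
tcp_rot: [-3.02, -0.104, -0.812]
force: [2.6, -11.0, -6.9]
finger_gap: 0.0267
grasp_force: 60.6
t 4.8333 tcp [0.5488 0.0343 0.0965] deck [ -0.4348 103.7409  29.7287] F [  2.6293 -11.0299  -6.8733] Fdeck [ -1.8264 -11.1854  -6.8821] gap 0.026657743333929687 gf 60.57979911798611
```

```bash
python3 -m creep '0 .002 0 0 0 0 30;0 .002 0 0 0 0 60;0 .002 0 0 0 0 70;0 .002 0 0 0 0 70;0 .002 -.03 0 0 0 70;0 .002 -.07 0 0 0 70;0 .002 -.10 0 0 0 70;-.06 .02 -.14 0 0 0 100;-.10 .02 -.15 0 0 0 100;-.10 .02 -.15 0 0 0 100'
python3 - <<'E'
from frame import *
rows()
p,d=viewer.get_image("top");cv2.imwrite("pics/t3.png",cv2.resize(p[80:240,250:450,::-1],None,fx=4,fy=4,interpolation=2))
np.savez("pics/t3.npz",p=p,d=d)
p,d=viewer.get_image("scene");np.savez("pics/s3.npz",p=p,d=d)
E
```

```text
t: 5.67
tcp_pos: [0.3853, 0.0065, 0.1764]
tcp_rot: [-3.016, -0.11, -0.808]
force: [-1.7, -0.1, -0.5]
finger_gap: 0.0853
grasp_force: 0.0
t 5.6667 tcp [0.3853 0.0065 0.1764] deck [-103.3851   87.3552  181.3669] F [-1.6763 -0.0749 -0.5228] Fdeck [-1.7141  0.0413  0.386 ] gap 0.08529675259978263 gf 0.0
```

View pics/t3.png

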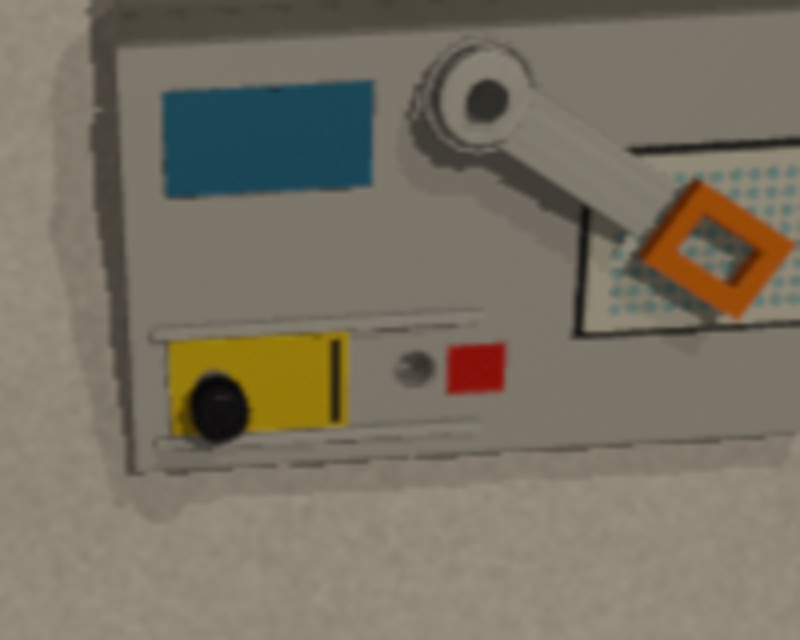

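Shutter open, lock hole uncovered at crop (413,369), knob at (217,408) and eye at (719,250). I'll refine the frame from these and plan the pin grasp.

```bash
python3 - <<'E'
from frame import *
f=lambda x,y,h:onplane("top",250+x/4-.375,80+y/4-.375,c0+h/1000*nn,nn)
for nm,x,y,h in[("hole",413,369,0),("eye",719,250,28),("boss",488,101,38),("knob",217,406,46)]:
    P=f(x,y,h);print(nm,P,(P-HOLE)@D*1000)
T=np.load("pics/t3.npz");S=np.load("pics/s3.npz")
k=[[c for c,s,m in blobs(i["p"],(0,0,0),(180,255,40),40) if x0<c[0]<x1 and y0<c[1]<y1] for i,x0,x1,y0,y1 in((T,290,320,165,195),(S,230,300,185,240))]
print(k)
if k[0] and k[1]: P,e=tri(("top",*k[0][0]),("scene",*k[1][0]));print("knob tri",(P-HOLE)@D*1000,e)
pin=np.array([.4027,.2645,0])
rows((pin+[0,0,.19],tool(60,False)),(pin+[0,0,.083],tool(60,False)))
E
```

```text
hole [ 0.5724 -0.0679  0.0717] [ 1.4849  0.1234 -0.    ]
eye [ 0.6199 -0.203   0.126 ] [  61.5313 -137.9482   28.    ]
boss [ 0.673  -0.0829  0.1729] [138.0419 -21.8096  38.    ]
knob [0.5444 0.0337 0.1128] [  3.9032 103.4617  46.    ]
[[array([304.1341, 181.8939])], [array([266.2619, 205.0476])]]
knob tri [ -2.6434 102.2197  33.3531] 0.0010623827730703117
t 5.7667 tcp [0.3822 0.0067 0.1743] deck [-107.0975   87.7609  181.15  ] F [-0.3527 -0.4995 -0.0041] Fdeck [-0.3367 -0.4739  0.1896] gap 0.08521039018625562 gf 0.0
[ 0.0407 -0.2558  0.0054] [ 14.52 -27.32 -54.79] n>=8.8
[-0.0124 -0.2557  0.0983] [ 14.52 -27.32 -54.79] n>=8.8
```

```bash
python3 -m creep '.0407 -.2558 .0054 14.52 -27.32 -54.79 100;.0407 -.2558 .0054 14.52 -27.32 -54.79 100;.0407 -.2558 .0054 14.52 -27.32 -54.79 100;.0407 -.2558 .0054 14.52 -27.32 -54.79 100;.0407 -.2558 .0054 14.52 -27.32 -54.79 100;.0407 -.2558 .0054 14.52 -27.32 -54.79 100;.0407 -.2558 .0054 14.52 -27.32 -54.79 100;.0407 -.2558 .0054 14.52 -27.32 -54.79 100;.0407 -.2558 .0054 14.52 -27.32 -54.79 100;.0407 -.2558 .0054 14.52 -27.32 -54.79 100;.0407 -.2558 .0054 14.52 -27.32 -54.79 100;.0407 -.2558 .0054 14.52 -27.32 -54.79 100'
python3 - <<'E'
from frame import *
pin=np.array([.4027,.2645,0])
rows((pin+[0,0,.083],tool(60,False)))
E
```

```text
t: 6.77
tcp_pos: [0.4078, 0.263, 0.1915]
tcp_rot: [2.718, 1.567, 0.005]
force: [0.2, -0.8, -0.2]
finger_gap: 0.0857
grasp_force: 0.0
t 6.7667 tcp [0.4078 0.263  0.1915] deck [-61.0436 341.6391 174.3368] F [ 0.1515 -0.7652 -0.2256] Fdeck [-0.0278 -0.7738 -0.2444] gap 0.0857200271036815 gf 0.0
[-0.0013 -0.0057  0.1084] [ 0.29 -0.04 -0.06] n>=2.6
```

```bash
python3 -m creep '-.0013 -.0057 .04 0 0 0 100;-.0013 -.0057 .08 0 0 0 100;-.0013 -.0057 .1084 0 0 0 100;-.0013 -.0057 .1084 0 0 0 80;-.0013 -.0057 .1084 0 0 0 50;-.0013 -.0057 .1084 0 0 0 30;-.0013 -.0057 .1084 0 0 0 12;-.0013 -.0057 .1084 0 0 0 10;-.0013 -.0057 .1084 0 0 0 10;-.0013 -.0057 .1084 0 0 0 10'
python3 - <<'E'
from frame import *
pin=np.array([.4027,.2645,0])
rows((pin+[0,0,.083],tool(60,False)))
E
```

```text
t: 7.6
tcp_pos: [0.404, 0.2656, 0.0856]
tcp_rot: [2.718, 1.569, 0.01]
force: [-2.0, 0.2, 7.1]
finger_gap: 0.0241
grasp_force: 58.3
t 7.6 tcp [0.404  0.2656 0.0856] deck [-117.1281  344.5364   84.4495] F [-2.0434  0.1866  7.1256] Fdeck [1.8086 0.3277 7.1838] gap 0.024123928627357533 gf 58.263784646987915
[-0.0016 -0.0006  0.0026] [ 0.34 -0.24  0.01] n>=0.1
```

```bash
python3 -m creep '0 0 -.02 0 0 0 10;0 0 -.05 0 0 0 10;0 0 -.08 0 0 0 10;0 0 -.11 0 0 0 10;0 0 -.14 0 0 0 10;0 0 -.17 0 0 0 10;0 0 -.19 0 0 0 10;0 0 -.19 0 0 0 10'
python3 - <<'E'
from frame import *
for h in(140,):
  rows((deck(61,-137,h+30),tool(55.6)),(deck(61,-137,h),tool(55.6)))
E
```

```text
t: 8.27
tcp_pos: [0.4049, 0.2661, 0.2791]
tcp_rot: [2.716, 1.569, 0.023]
force: [0.2, -0.1, -2.0]
finger_gap: 0.0235
grasp_force: 59.0
t 8.2667 tcp [0.4049 0.2661 0.2791] deck [-19.5853 344.985  251.6328] F [ 0.2412 -0.1071 -2.0072] Fdeck [-0.8016 -0.1235 -1.8549] gap 0.023521541856803937 gf 59.04528737068176
[-0.3386  0.3604  0.0312] [-24.15  16.26   0.44] n>=11.9
[-0.3305  0.3725  0.0574] [-24.15  16.26   0.44] n>=12.0
```

```bash
python3 -m creep '-.3386 .3604 .0312 -24.15 16.26 .44 10;-.3386 .3604 .0312 -24.15 16.26 .44 10;-.3386 .3604 .0312 -24.15 16.26 .44 10;-.3386 .3604 .0312 -24.15 16.26 .44 10;-.3386 .3604 .0312 -24.15 16.26 .44 10;-.3386 .3604 .0312 -24.15 16.26 .44 10;-.3386 .3604 .0312 -24.15 16.26 .44 10;-.3386 .3604 .0312 -24.15 16.26 .44 10;-.3386 .3604 .0312 -24.15 16.26 .44 10;-.3386 .3604 .0312 -24.15 16.26 .44 10;-.3386 .3604 .0312 -24.15 16.26 .44 10;-.3386 .3604 .0312 -24.15 16.26 .44 10;-.3386 .3604 .0312 -24.15 16.26 .44 10;-.3386 .3604 .0312 -24.15 16.26 .44 10;-.3386 .3604 .0312 -24.15 16.26 .44 10'
python3 - <<'E'
from frame import *
rows((deck(61,-137,170),tool(55.6)),(deck(61,-137,125),tool(55.6)))
a=viewer.get_image("top")[0];b=viewer.get_image("scene")[0]
np.savez("pics/4.npz",a=a,b=b)
A=cv2.resize(a[70:220,340:500],None,fx=2.5,fy=2.5,interpolation=2)
B=cv2.resize(b[90:240,140:300],None,fx=2.5,fy=2.5,interpolation=2)
cv2.imwrite("pics/c4.png",np.hstack([A,B])[:,:,::-1])
E
```

```text
t: 9.52
tcp_pos: [0.5447, -0.2078, 0.2422]
tcp_rot: [2.467, 1.413, 0.666]
force: [-0.1, 1.0, -1.8]
finger_gap: 0.024
grasp_force: 59.6
t 9.5167 tcp [ 0.5447 -0.2078  0.2422] deck [  54.3671 -137.4561  166.3118] F [-0.0572  0.9953 -1.7544] Fdeck [-0.867   0.9969 -1.5252] gap 0.023997825340493776 gf 59.63389813899994
[ 0.0041  0.0052 -0.0038] [-0.6   0.52  0.04] n>=0.2
[0.0045 0.0057 0.0412] [-0.6   0.52  0.04] n>=1.0
```

View pics/c4.png

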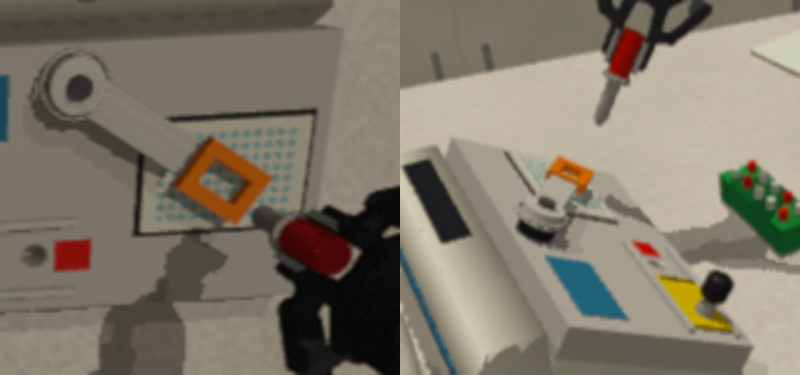

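The pin hangs parallel to the deck normal with its tip at top crop (258,212) and scene crop (200,122). I'll compare the triangulated tip and eye with the robot's values.

```bash
python3 - <<'E'
from frame import *
s=monitor.get_state();Rt=R.from_rotvec(s["tcp_rot"]).as_matrix()
print("tip pred",(s["tcp_pos"]+Rt[:,2]*.0796-HOLE)@D*1000)
t,e=tri(("top",442.9,154.5),("scene",219.7,138.5));print("tip tri",(t-HOLE)@D*1000,e)
t,e=tri(("top",429.5,142.1),("scene",208.5,158.5));print("eye tri",(t-HOLE)@D*1000,e)
print("axis",Rt[:,2]@D, s["t"])
t=onplane("top",442.9,154.5,HOLE+nn*.087,nn);print("tip on plane",(t-HOLE)@D*1000)
rows((deck(61,-137,125),tool(55.6)))
E
```

```text
tip pred [  54.0819 -136.5149   87.2958]
tip tri [  51.6327 -138.1117   87.8438] 0.004793676316599004
eye tri [  58.1878 -139.7041   22.0491] 0.004116238041157083
axis [-0.0124 -0.0018 -0.9999] 9.6167
tip on plane [  53.4854 -139.6489   87.    ]
t 9.6167 tcp [ 0.5449 -0.2066  0.2431] deck [  55.0674 -136.3748  166.8896] F [-0.2183  0.0982 -1.4892] Fdeck [-0.9273  0.113  -1.1842] gap 0.02336767280990206 gf 59.63369071483612
[0.0032 0.0056 0.0418] [-0.53  0.48  0.16] n>=1.0
```

Vision and the knob contact agree that robot y is about 2.5 mm more than camera y. I'll correct the hole frame, align above the eye and go down to just above it.

```bash
cat >> frame.py <<'E'
HOLE=HOLE+D@np.array([1.5,2.5,0])/1000
E
python3 - <<'E'
from frame import *
rows((deck(60,-137.5,118),tool(55.6)))
E
```

```text
t 9.6167 tcp [ 0.5449 -0.2066  0.2431] deck [  53.5674 -138.8748  166.8896] F [-0.2183  0.0982 -1.4892] Fdeck [-0.9273  0.113  -1.1842] gap 0.02336767280990206 gf 59.63369071483612
[0.0052 0.005  0.0488] [-0.53  0.48  0.16] n>=1.2
```

```bash
python3 -m creep '.0052 .005 .01 -.5 .5 0 10;.0052 .005 .03 -.5 .5 0 10;.0052 .005 .0488 -.5 .5 0 10;.0052 .005 .0488 -.5 .5 0 10;.0052 .005 .0488 -.5 .5 0 10'
python3 - <<'E'
from frame import *
rows((deck(60,-137.5,118),tool(55.6)),(deck(60,-137.5,88),tool(55.6)))
s=monitor.get_state();Rt=R.from_rotvec(s["tcp_rot"]).as_matrix()
print("tip pred",(s["tcp_pos"]+Rt[:,2]*.0796-HOLE)@D*1000)
a=viewer.get_image("top")[0];b=viewer.get_image("scene")[0]
np.savez("pics/5.npz",a=a,b=b)
A=cv2.resize(a[110:190,390:470],None,fx=5,fy=5,interpolation=2)
B=cv2.resize(b[110:190,170:250],None,fx=5,fy=5,interpolation=2)
cv2.imwrite("pics/c5.png",np.hstack([A,B])[:,:,::-1])
E
```

```text
t: 10.03
tcp_pos: [0.5751, -0.2029, 0.204]
tcp_rot: [2.458, 1.413, 0.683]
force: [-0.6, -0.5, -1.5]
finger_gap: 0.0236
grasp_force: 59.6
t 10.0333 tcp [ 0.5751 -0.2029  0.204 ] deck [  60.326  -137.1834  117.8487] F [-0.5568 -0.5298 -1.5498] Fdeck [-1.2877 -0.49   -1.0461] gap 0.02360970848324041 gf 59.569825530052185
[-0.0004 -0.0001 -0.0002] [-0.07 -0.04  0.2 ] n>=0.0
[-0.0005 -0.0001  0.0298] [-0.07 -0.04  0.2 ] n>=0.7
tip pred [  60.2761 -137.0757   38.2488]
```

View pics/c5.png

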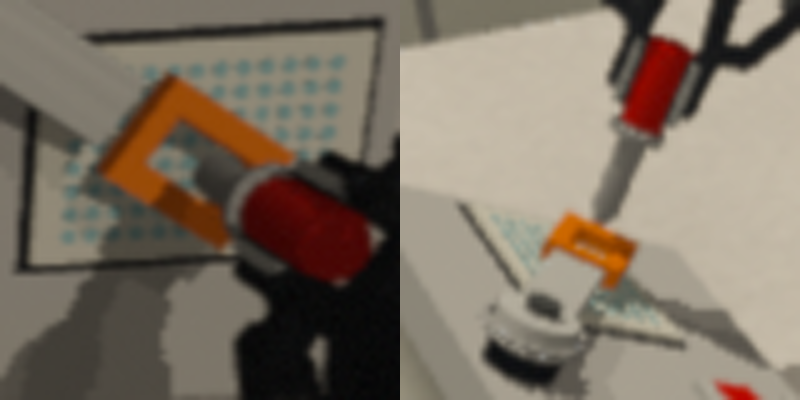

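```bash
python3 - <<'E'
from frame import *
f=lambda x,y,h:(onplane("top",390+x/5-.4,110+y/5-.4,HOLE+h/1000*nn,nn)-HOLE)@D*1000
u=np.array([np.cos(np.radians(235.6)),np.sin(np.radians(235.6)),0]);w=np.array([-u[1],u[0],0])
piv=np.array([138,-22,0])
for nm,x,y,h in[("tip",203,160,38.2),("tip2",197,165,38.2),("slot c",202,162,28),("outer tl",172,75,28),("outer bl",100,172,28)]:
    P=f(x,y,h);print(nm,P,"along",(P-piv)@u,"across",(P-piv)@w)
a=np.load("pics/5.npz")["a"]
m=cv2.inRange(cv2.cvtColor(a,cv2.COLOR_RGB2HSV),np.array((0,0,0)),np.array((180,255,255)))
hsv=cv2.cvtColor(a,cv2.COLOR_RGB2HSV)[130:160,410:448]
o=(hsv[...,1]>170)&(hsv[...,0]<16)
for r in range(30): print(130+r,"".join("O" if o[r,c] else ("%x"%(hsv[r,c,2]//16)) for c in range(38)))
E
```

```text
tip [  63.6395 -137.6076   38.2   ] along 137.40058362414496 across 3.958611626696655
tip2 [  61.8576 -135.5411   38.2   ] along 136.70223175079596 across 1.3208667879527842
slot c [  60.2067 -141.6221   28.    ] along 142.65246848927057 across 3.394229732613563
outer tl [  93.8859 -126.7638   28.    ] along 111.36502944693173 across 22.788903269828253
outer bl [  58.5079 -102.8677   28.    ] along 111.63542571813797 across -19.902415557558015
130 877887765OOOOOOOOOOOOOO889888888888888
131 887777655OOOOOOOOOOOOOOO99888888788777
132 88877655OOOOOOOOOOOOOOOOOO877887778777
133 8887644OOOOOOOOOOOOOOOOOOOO87887788777
134 888654OOOOOOOOO76OOOOOOOOOOOO998888888
135 887644OOOOOOOOO5556OOOOOOOOOOO98888778
136 77765OOOOOOOOO654445OOOOOOOOOOOO888777
137 7655OOOOOOOOO544444445OOOOOOOOOOO98777
138 655OOOOOOOOO74444444445OOOOOOOOOOOO878
139 545OOOOOOOO87665544444456OOOOOOOOOOO99
140 45OOOOOOOO9877776544444455OOOOOOOOOOOO
141 5OOOOOOOOO887778765444444445OOOOOOOOOO
142 5OOOOOOOO88766777665434444445OOOO878OO
143 OOOOOOOOOO8766776664333444444566666655
144 OOOOOOOOOOO877787753333344444456665443
145 5OOOOOOOOOOOO8777753333333334566654443
146 457OOOOOOOOOOO66665322333334566555OOOO
147 4445OOOOOOOOOOO55554322233356655OOOOOO
148 444447OOOOOOOOOOO67643222346654OOOOOOO
149 44444567OOOOOOOOOO676432235654OOOOOOOO
150 554444456OOOOOOOOOOOOO4334565OOOOOOOOO
151 76544444455OOOOOOOOOOOOO44554OOOOOOOOO
152 7765444444444OOOOOOOOOOO44653OOOOOOOOO
153 77754444444445OOOOOOOOOO55653OOOOOOOOO
154 8776544444444445OOOOOOOOO4543OOOOO3OOO
155 76544444444444444OOOOOOOO4333OOOOOOOOO
156 6544444444444444445OOOOOO4332OOOOOOOOO
157 64444444444444444455OOOOOO4322OOOOOOOO
158 6444444444444444444555OOO6543222OOOOOO
159 544444444444444444445556676433322O3OOO
```

Tip and eye agree across the slot within about 2 mm. Inserting gently while watching the force.

```bash
python3 -m creep '0 0 .006 0 0 0 10;0 0 .012 0 0 0 10;0 0 .017 0 0 0 10;0 0 .017 0 0 0 10'
python3 -c "
from frame import *
rows((deck(60,-137.5,89),tool(55.6)))"
```

```text
t: 10.47
tcp_pos: [0.5842, -0.2041, 0.189]
tcp_rot: [2.458, 1.41, 0.683]
force: [0.4, -0.4, -1.9]
finger_gap: 0.0239
grasp_force: 59.6
t 10.4667 tcp [ 0.5842 -0.2041  0.189 ] deck [  60.5569 -139.0651  100.3765] F [ 0.426  -0.3664 -1.918 ] Fdeck [-0.6129 -0.395  -1.8609] gap 0.023893653542922052 gf 59.57067847251892
[ 0.001  -0.0013  0.0114] [0.01 0.02 0.11] n>=0.3
```

```bash
python3 -m creep '.0005 -.0008 .004 0 0 0 10;.0005 -.0008 .008 0 0 0 10;.0005 -.0008 .0114 0 0 0 10;.0005 -.0008 .0114 0 0 0 10'
python3 - <<'E'
from frame import *
# arc: eye angle from pivot 235.6deg (rest) -> 170.9 (over hole), tool x = ang-180
G=[]
for k in range(1,14):
    a=235.6-64.7*k/13; r=139.74
    G.append((deck(138+r*np.cos(np.radians(a)),-22+r*np.sin(np.radians(a)),89),tool(a-180)))
rows(*G)
E
```

```text
t: 10.8
tcp_pos: [0.5896, -0.203, 0.179]
tcp_rot: [2.458, 1.41, 0.683]
force: [-0.9, -0.4, -1.5]
finger_gap: 0.0231
grasp_force: 59.6
t 10.8 tcp [ 0.5896 -0.203   0.179 ] deck [  60.3201 -138.2788   89.0239] F [-0.9415 -0.3653 -1.499 ] Fdeck [-1.5847 -0.2993 -0.8159] gap 0.02313140681894303 gf 59.570138454437256
[ 0.0006 -0.0137  0.    ] [0.02 0.01 5.08] n>=0.7
[ 0.0022 -0.0257  0.    ] [ 0.02  0.01 10.06] n>=1.4
[ 0.0049 -0.0376  0.    ] [ 0.02  0.01 15.03] n>=2.1
[ 0.0085 -0.0492  0.    ] [ 0.02  0.01 20.01] n>=2.8
[ 0.0132 -0.0604 -0.    ] [ 0.02  0.01 24.99] n>=3.5
[ 0.0188 -0.0711 -0.    ] [ 0.02  0.01 29.96] n>=4.2
[ 0.0253 -0.0814 -0.    ] [ 0.02  0.01 34.94] n>=4.9
[ 0.0327 -0.091  -0.    ] [ 0.03  0.01 39.92] n>=5.6
[ 0.0408 -0.1    -0.    ] [ 0.03  0.01 44.9 ] n>=6.3
[ 0.0498 -0.1082 -0.    ] [ 0.03  0.   49.87] n>=7.0
[ 0.0594 -0.1156 -0.    ] [ 0.03  0.   54.85] n>=7.7
[ 0.0696 -0.1222 -0.    ] [ 0.03  0.   59.83] n>=8.4
[ 0.0803 -0.1278 -0.    ] [ 0.03  0.   64.8 ] n>=9.1
```

```bash
python3 -m creep '.0001 -.006 -.0015 0 0 2.2 10;.0006 -.0137 -.0015 0 0 5.1 10;.0014 -.02 -.0015 0 0 7.6 10;.0022 -.0257 -.0015 0 0 10.1 10;.0035 -.0317 -.0015 0 0 12.5 10;.0049 -.0376 -.0015 0 0 15 10;.0067 -.0434 -.0015 0 0 17.5 10;.0085 -.0492 -.0015 0 0 20 10;.0109 -.0548 -.0015 0 0 22.5 10;.0132 -.0604 -.0015 0 0 25 10;.0188 -.0711 -.0015 0 0 30 10;.0188 -.0711 -.0015 0 0 30 10'
python3 - <<'E'
from frame import *
G=[]
for k in range(0,9):
    a=170.9+34.74*(1-k/8); r=139.74
    G.append((deck(138+r*np.cos(np.radians(a)),-22+r*np.sin(np.radians(a)),90.5),tool(a-180)))
rows(*G)
p,d=viewer.get_image("top");
for ce,st,m in blobs(p,(6,200,120),(15,255,255),20): print(ce,st)
E
```

```text
t: 11.8
tcp_pos: [0.5433, -0.1504, 0.1573]
tcp_rot: [2.844, 0.751, 0.777]
force: [1.1, -2.2, -1.8]
finger_gap: 0.0235
grasp_force: 59.3
t 11.8 tcp [ 0.5433 -0.1504  0.1573] deck [ 12.6315 -82.6393  91.4899] F [ 1.1028 -2.2255 -1.7868] Fdeck [-0.0741 -2.2965 -2.0205] gap 0.02352459230202319 gf 59.303221106529236
[-0.0005 -0.0004  0.001 ] [ 0.16 -0.06 -0.  ] n>=0.0
[-0.0001 -0.011   0.001 ] [ 0.16 -0.06  4.34] n>=0.6
[ 0.0011 -0.0215  0.0009] [ 0.16 -0.07  8.68] n>=1.2
[ 0.0031 -0.0319  0.0009] [ 0.16 -0.08 13.03] n>=1.8
[ 0.0059 -0.0421  0.0009] [ 0.16 -0.08 17.37] n>=2.4
[ 0.0094 -0.0521  0.0008] [ 0.15 -0.09 21.71] n>=3.0
[ 0.0137 -0.0618  0.0008] [ 0.15 -0.09 26.05] n>=3.6
[ 0.0187 -0.0711  0.0008] [ 0.15 -0.1  30.4 ] n>=4.2
[ 0.0244 -0.0801  0.0008] [ 0.14 -0.1  34.74] n>=4.9
[395.9865 160.4574] [384 151  27  22 223]
```

Orange eye moves with the pin; continue to the hole.

```bash
python3 -m creep '-.0002 -.0055 .0005 0 0 2.2 10;-.0001 -.011 .0008 0 0 4.3 10;.0005 -.016 .0008 0 0 6.5 10;.0011 -.0215 .0008 0 0 8.7 10;.002 -.0267 .0008 0 0 10.8 10;.0031 -.0319 .0008 0 0 13 10;.0045 -.037 .0008 0 0 15.2 10;.0059 -.0421 .0008 0 0 17.4 10;.0076 -.0471 .0008 0 0 19.5 10;.0094 -.0521 .0008 0 0 21.7 10;.0137 -.0618 .0008 0 0 26 10;.0187 -.0711 .0008 0 0 30.4 10;.0244 -.0801 .0008 0 0 34.7 10;.0244 -.0801 .0008 0 0 34.7 10;.0244 -.0801 .0008 0 0 34.7 10'
python3 - <<'E'
from frame import *
rows((deck(0,0,90),tool(-9.1)),(deck(0,0,53.6),tool(-9.1)))
s=monitor.get_state();Rt=R.from_rotvec(s["tcp_rot"]).as_matrix()
print("tip pred",(s["tcp_pos"]+Rt[:,2]*.0796-HOLE)@D*1000,s["ft_torque"])
a=viewer.get_image("top")[0];b=viewer.get_image("scene")[0]
np.savez("pics/6.npz",a=a,b=b)
A=cv2.resize(a[130:210,310:390],None,fx=5,fy=5,interpolation=2)
B=cv2.resize(b[140:220,200:280],None,fx=5,fy=5,interpolation=2)
cv2.imwrite("pics/c6.png",np.hstack([A,B])[:,:,::-1])
E
```

```text
t: 13.1
tcp_pos: [0.5284, -0.07, 0.151]
tcp_rot: [-2.979, 0.125, -0.801]
force: [-0.5, -3.9, 1.3]
finger_gap: 0.0237
grasp_force: 59.5
t 13.1 tcp [ 0.5284 -0.07    0.151 ] deck [ 1.4455 -1.3983 90.6284] F [-0.5026 -3.8922  1.3494] Fdeck [ 0.0072 -3.848   1.554 ] gap 0.023702167380543683 gf 59.503836035728455
[-0.0016 -0.0012  0.0006] [ 0.17 -0.25  0.4 ] n>=0.1
[-0.0018 -0.0013  0.037 ] [ 0.17 -0.25  0.4 ] n>=0.9
tip pred [ 1.7519 -1.6908 11.0295] [-0.8964  0.2261 -0.5337]
```

```bash
python3 -m creep '-.0012 -.0025 .001 0 0 0 10;-.0012 -.0025 .004 0 0 0 10;-.0012 -.0025 .008 0 0 0 10;-.0012 -.0025 .012 0 0 0 10;-.0012 -.0025 .015 0 0 0 10;-.0012 -.0025 .015 0 0 0 10'
python3 -c "
from frame import *
rows((deck(0,0,53.6),tool(-9.1)))
print(monitor.get_state()['ft_torque'])"
```

```text
t: 13.7
tcp_pos: [0.5338, -0.0663, 0.1356]
tcp_rot: [-2.978, 0.13, -0.794]
force: [1.2, -5.1, -3.4]
finger_gap: 0.0233
grasp_force: 59.5
t 13.7 tcp [ 0.5338 -0.0663  0.1356] deck [-1.4003  1.9098 74.5014] F [ 1.2296 -5.0659 -3.3677] Fdeck [-0.9253 -5.1389 -3.3544] gap 0.023284570248064428 gf 59.50941860675812
[0.0017 0.0016 0.0209] [ 0.08 -0.02  0.14] n>=0.5
[-1.0212  0.3609 -0.5019]
```

```bash
python3 -m creep '.0003 .0003 .004 0 0 0 10;.0006 .0006 .008 0 0 0 10;.0009 .0009 .012 0 0 0 10;.0009 .0009 .012 0 0 0 10'
python3 -c "
from frame import *
rows((deck(0,0,53.6),tool(-9.1)))
print(monitor.get_state()['ft_torque'])"
```

```text
t: 14.03
tcp_pos: [0.5403, -0.0682, 0.1254]
tcp_rot: [-2.981, 0.13, -0.795]
force: [-1.1, -9.9, -4.0]
finger_gap: 0.024
grasp_force: 59.8
t 14.0333 tcp [ 0.5403 -0.0682  0.1254] deck [-0.992  -0.43   62.5263] F [-1.1351 -9.9064 -4.0309] Fdeck [-3.5901 -9.804  -2.5817] gap 0.024020048943708537 gf 59.804606437683105
[ 0.0009 -0.0006  0.0089] [ 0.24 -0.05  0.18] n>=0.2
[-1.9215  0.9405 -1.0369]
```

```bash
python3 -m creep '0 .0008 .003 0 0 0 10;0 .0008 .006 0 0 0 10;0 .0008 .0085 0 0 0 10;0 .0008 .0095 0 0 0 10;0 .0008 .0095 0 0 0 10'
python3 -c "
from frame import *
rows((deck(0,0,53.6),tool(-9.1)))
print(monitor.get_state()['ft_torque'])"
```

```text
t: 14.45
tcp_pos: [0.5449, -0.0682, 0.1174]
tcp_rot: [-2.98, 0.13, -0.795]
force: [-3.2, -8.8, -2.3]
finger_gap: 0.0237
grasp_force: 60.0
t 14.45 tcp [ 0.5449 -0.0682  0.1174] deck [-1.0525 -0.7525 53.3021] F [-3.1704 -8.8008 -2.2919] Fdeck [-4.4126 -8.5602 -0.0988] gap 0.02365707708366167 gf 60.036596059799194
[ 0.0009 -0.0009 -0.0003] [ 0.19 -0.04  0.17] n>=0.0
[-1.529   0.8543 -0.863 ]
```

```bash
python3 -m creep '0 .0005 .001 0 0 0 10;0 .0005 .002 0 0 0 10;0 .0005 .003 0 0 0 10;0 .0005 .003 0 0 0 10'
python3 -c "
from frame import *
rows()
print(monitor.get_state()['ft_torque'])"
```

```text
t: 14.78
tcp_pos: [0.5454, -0.0683, 0.1165]
tcp_rot: [-2.979, 0.129, -0.798]
force: [-19.0, -10.3, 19.8]
finger_gap: 0.0237
grasp_force: 62.9
t 14.7833 tcp [ 0.5454 -0.0683  0.1165] deck [-1.0018 -0.8665 52.2822] F [-19.0119 -10.3192  19.8243] Fdeck [-7.1319 -8.9782 27.0087] gap 0.02374735535101868 gf 62.928839921951294
[-1.4983  1.5508 -0.7841]
```

The shoulder seated with 27 N at the expected depth. Release and retreat.

```bash
python3 -m creep '0 0 -.0015 0 0 0 10;0 0 -.0015 0 0 0 25;0 0 -.0015 0 0 0 45;0 0 -.0015 0 0 0 60;0 0 -.0015 0 0 0 70;0 0 -.02 0 0 0 70;0 0 -.05 0 0 0 70;0 0 -.09 0 0 0 70;-.04 0 -.13 0 0 0 70;-.08 0 -.16 0 0 0 70;-.10 0 -.17 0 0 0 70;-.10 0 -.17 0 0 0 70'
python3 - <<'E'
from frame import *
rows()
a=viewer.get_image("top")[0];b=viewer.get_image("scene")[0]
A=cv2.resize(a[80:220,280:440],None,fx=2.5,fy=2.5,interpolation=2)
B=cv2.resize(b[130:270,170:330],None,fx=2.5,fy=2.5,interpolation=2)
cv2.imwrite("pics/c7.png",np.hstack([A,B])[:,:,::-1])
for c,lo,hi in(("blue",(100,120,60),(125,255,255)),("red",(0,170,90),(6,255,255))):
  for ce,st,m in blobs(a,lo,hi,20): print(c,ce,st[4])
E
```

```text
t: 15.78
tcp_pos: [0.3696, -0.0601, 0.2117]
tcp_rot: [-2.976, 0.131, -0.79]
force: [-0.6, 0.6, -0.9]
finger_gap: 0.0602
grasp_force: 0.0
t 15.7833 tcp [ 0.3696 -0.0601  0.2117] deck [-104.8078   19.4768  222.1386] F [-0.5865  0.5948 -0.949 ] Fdeck [-0.9456  0.634  -0.5499] gap 0.060163392913453996 gf 0.0
blue [179.4444 182.6869] 198
blue [133.5078 226.8047] 128
red [373.1731 171.6346] 52
red [363.017 183.017] 176
red [421.8261 258.    ] 23
red [380.4348 262.1739] 23
red [437.3043 268.6087] 23
red [132.5397 272.5556] 63
red [395.9091 272.9091] 22
red [194.8636 305.9242] 66
```

View pics/c7.png

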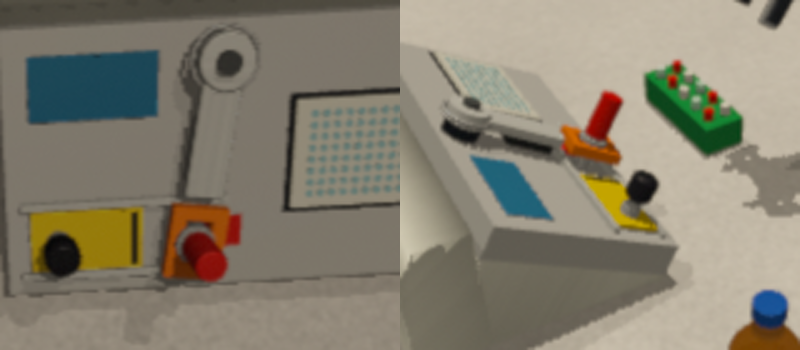

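The arm is parked over the hole, with the pin's collar on the orange eye (top crop (205,250), scene crop (600,125)), the shutter open and the bystanders where they were. I'll check the pin's seating depth numerically.

```bash
python3 - <<'E'
from frame import *
for n,x0,x1,y0,y1 in(("top",352,372,172,195),("scene",236,262,162,190)):
    p,d=viewer.get_image(n)
    for ce,st,m in blobs(p,(0,170,60),(6,255,255),20):
        if x0<ce[0]<x1 and y0<ce[1]<y1:
            v,u=np.nonzero(m);P=(pts(n,d,u,v)-HOLE)@D*1000
            print(n,ce,"z pct",np.percentile(P[:,2],[2,10,50,90,98]),"med",np.median(P,0))
            hi=P[(P[:,2]>65)&(P[:,2]<86)];lo=P[(P[:,2]>35)&(P[:,2]<55)];print(hi.mean(0),lo.mean(0),len(hi),len(lo))
E
```

```text
top [361.5291 182.3812] z pct [42.8856 50.8345 82.4827 85.2726 86.25  ] med [ 5.0653 -2.268  82.4827]
[ 2.315  -3.2573 80.9763] [ 8.186  -0.6067 48.1153] 160 31
scene [251.1119 175.8881] z pct [35.3789 40.2999 60.3524 79.9329 81.34  ] med [ 4.5127  5.1924 60.3524]
[ 3.2086  2.9861 75.1389] [ 4.1554  4.5014 45.088 ] 56 57
```

```bash
python3 -c "
from rig import robot
print(robot.sign_off())"
```

```text
the job is handed in; nothing more can be done
None
```

The job is handed in: the shutter is fully open with its knob dropped back in, the lock pin holds the arm over the lock hole and is fully home, the robot is clear, and the bottle, tip box and tube rack are where they stood.

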